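# Fit the index plate on the balancing spindle and lock it with the keeper

## Robot

A 6-joint arm with a two-finger parallel gripper is mounted at the origin on the work surface. World frame = base frame: x ahead of the robot, y to its left, z up, the work surface at z = 0. Lengths are in m, angles in degrees, forces in N, time in s.
With the tool pointing down it reaches from about 0.3 to 0.75 m from the base axis. Payload 8.5 kg.
Tool frame: the origin (TCP) lies on the centre line of the jaws, within the pads' length; the fingertips stand env.tips_ahead ahead of it and the grasp point (between the pads) lies 8 mm behind it (env.tips_ahead is the distance from the TCP to the fingertips, in m); z points along the fingers, y is the direction in which the jaws open and shut (so a half turn about z gives the same grasp; the last joint's range is limited). The gripper opens to 85 mm and grips with 20 to 120 N. Pads are 22 mm wide; open, the fingers measure 114 mm over their backs; the gripper's body (76 mm by 85 mm) begins 54 mm behind the grasp point. The pads swing forward as they close: fully open they stand 13 mm farther back than shut.
Start: joints at [62.321, 21.807, 74.336, -0, 83.858, -12.336], TCP at [0.146, 0.53, 0.242] pointing down, gripper open.
Joint ranges: [-178.18, 178.18], [-50.72, 133.34], [12.68, 142.11], [-81.47, 261.47], [9.98, 163.14], [-165.26, 165.26]. Speed limits (degrees/s): [136.94, 136.94, 180, 180, 180, 180].

## Interface

Orientations are given as a 3x3 rotation matrix whose columns are the frame's x, y, z axes.
In Python, from rig import env gives the robot as it stands.
- The arm moves only by the tool servo_tool, never from a script. Its argument "commands" is a list of rows, each an object with "linear": the shift along the tool's x, y, z in mm, a list of three; "angular": the turn, a rotation vector about the tool's x, y, z in degrees, a list of three; "gripper": the opening, from -1 (shut) to 1 (fully open). In form: [{"linear": [x, y, z], "angular": [rx, ry, rz], "gripper": gripper}, ...]. A call has 1 to 20 rows; each row is the pose to reach, as a shift and turn from the pose commanded when the call began, along the tool's axes at that moment; what a row does not reach only later rows make up. A row lasts 1/10 s, in which the tool goes at most 50 mm and 8.59 degrees, less where a joint would pass 70% of its speed; a pose out of reach is approached as far as the arm can. A call with a gripper value outside its range is refused whole. The fingers move at their own pace and stop on an object; "force" is the grip in N (left out, the last holds). Time passes only in rows, so rows that repeat a pose let the fingers close. It gives the time, the measured TCP pose, the force and the opening at its end, in the units of the state.
- env.observe(): the state, without advancing time (a new reading comes with each control period).
- env.get_image(name): name is "side" or "top" or "wrist"; returns a dict with "frame" (480x640x3 uint8, blue, green, red), "fx", "fy", "cx", "cy" (pixels), "cam_to_world" (4x4, takes a point from camera to world coordinates); the wrist camera has in their place "T_tool_cam" (4x4, takes a point from camera to tool coordinates, whose origin is the TCP and whose axes are the flange's). Camera axes: x right, y up, looking along -z (the intrinsics and any distortion apply to the point x, -y, -z); pixel columns grow to the right and rows downward; lengths in m; the calibration is good to about 2 mm. The wrist camera is an equidistant fisheye: a pixel r from the principal point sees the ray r / f radians off the axis. A picture is of the moment at which its call begins: read the wrist's pose just before it. There is no depth.
- env.close_job(): hands the job in, once; it reports no verdict.
Trained networks look in a picture, given as the dict that the camera call returned (one of the last four; its "shot" number tells which), for a name from the list of things; names that differ only in an ending like _2 or _b are one class to them, and where a whole thing is asked for, a point or a joint stands for the part that bears it (a point fixed in the world has none). Each returns a list of dicts, best first, with "confidence" (0 to 1); they miss things now and then, are a little off and sometimes report something else, mostly with a low value. They report only what shows in the picture. A call takes as long as a camera call.
- env.trace(picture, query): "pixels" (480x640 bool, what is visible of it) and "extent" ([left, top, right, bottom] in pixels, round what is visible of it).
The state is a dict: "time_s": time; "q": joint angles; "qvel": joint speeds; "joint_efforts": joint torques, N m; "position": TCP position; "tool_rot": TCP orientation; "ft_force": force on the tool from outside, world axes, zero at the start; "wrist_torque": the same for the moment, N m; "grip_width": finger opening in m.
Only numpy, scipy, OpenCV 4.12 (cv2) and the standard library are available. Lean on these libraries where they do the work, as an engineer would, in place of code of your own. Each camera call takes 0.05 s, during which the arm holds its last target.

## Task

Pick up the index plate (the graduated round aluminium plate with a square hub and one off-centre hole) and lower it hub up over the shaft of the spindle stand, with the spindle's drive pin in the plate's small hole, so that the plate sits fully home, flat on the spindle face. Then push the sliding keeper on the stand all the way in, so that it laps over the plate's rim, and let go. Do not knock the other things on the bench about.

Things in the scene. Friction and masses are not known exactly. Their poses are not given: they have to be found in the camera images.
- plate: Index plate, loose, hub up on the bench. Aluminium disc 112 mm across, 10 mm thick, with a square hub 36 x 36 mm standing 28 mm above the disc (38 mm over all), its flats facing the plate's x and y. Round through-bore of 21.8 mm along the axis. About 0.32 kg. Origin: centre of the underside, z up through the hub. Starts within 0.8 rad of the world's yaw.
- pin_hole (a point): Centre of the plate's only off-centre hole, at the underside of the disc: round, 9.8 mm, right through the disc, 27 mm along +x from the plate's origin; axes as the plate's.
- stand: Spindle stand, fixed (place and yaw vary). Extrusion base 160 mm along its x, from -84 to +176 mm along its y, top at 30 mm. The keeper's slideway is on its +y side: 60 mm wide (x), from y = 75 to 170 mm, bed top 62.5 mm and cheeks from y = 90 mm 70.5 mm above the bench. Origin: on the spindle axis at bench height, z up. The spindle is braked and cannot turn.
- seat (a point): Point on the spindle axis on top of the round steel face plate (90 mm across), 50 mm above the bench: here the plate's origin comes when home. Axes as the stand's.
- shaft_tip (a point): Centre of the shaft's tip, 90 mm above the bench. The upright shaft is 20 mm in diameter and 40 mm long above the face plate, its last 6 mm tapering to 13 mm. Axes as the stand's.
- pin_arc (a point): Middle of the arc where the drive pin may be, at its tip's height (62 mm above the bench), 27 mm along the stand's +x from the axis. The pin (8 mm across, 12 mm high, last 3 mm tapering to 4 mm) stands 27 mm from the axis, up to 0.7 rad either way from here; its angle is not measured: look or feel for it. Unless the hole is over it within about 0.1 rad, the plate stops on it, 12 mm high.
- keeper (a joint): Keeper's travel, m: 0 drawn back, 0.045 all the way in (end stop); starts at 0 to 0.008. Slides along the stand's -y, towards the shaft, with about 2.5 N friction, and stays put. Flat steel tongue 40 x 70 x 8 mm, underside 62.5 mm above the bench: passes 2.5 mm over the disc of a plate that is home, not over one that is not. Nose 85 mm from the axis at 0, 40 mm at 0.045.
- keeper_knob (a point): Centre of the top of the keeper's upright round knob: 16 mm in diameter, 28 mm high, top 98.5 mm above the bench, 40 mm behind the keeper's nose; moves with the keeper. Axes as the stand's.
- blank_flange: Bystander, leave alone: plain steel flange, 80 mm disc 8 mm thick with a solid round hub (22 mm high), beyond the plate. Origin: centre of the underside.
- bearing: Bystander, leave alone: steel bearing ring 48 mm in diameter, 14 mm high, lying near the plate. Origin: centre of the underside.
- wrench_a: Bystander, leave alone: wrench 200 mm long lying flat beyond the plate. Origin: its middle.
- wrench_b: Bystander, leave alone: wrench 160 mm long lying flat to the left of the stand. Origin: its middle.
- tape_roll: Bystander, leave alone: white roll 90 mm in diameter, 22 mm high, front left. Origin: centre of the underside.
- square: Bystander, leave alone: metal try square, blade 200 mm, stock 110 mm, 14 mm high, right of the plate. Origin: under the middle of the blade.
- screwdriver: Bystander, leave alone: screwdriver 190 mm long lying between the robot and the plate. Origin: its middle.
- hex_weight: Bystander, leave alone: round dark steel weight 36 mm in diameter, 45 mm high, beyond the stand. Origin: centre of the underside.

How it is judged:
By the outcome, as a careful person would: the job done as asked, in the order asked, and still so for the second after the job is handed in, with the robot touching nothing.
It also fails if it takes over 61 s, if anything falls off the work surface, if the arm or the gripper's body presses on something with over 40 N, if the wrist force passes 120 N, or if a joint passes its speed limit or range.

## Working session

There is one attempt and no reset: what is moved stays moved. The work goes in short steps, Python scripts to look and compute and a tool call to move; the robot and the scene stay as the last step left them, time stands still between calls to the robot, and variables do not carry over. Pictures are saved under pics/ and viewed, and the job is handed in when it is done.

Besides the shell and the picture viewer there is one more tool, called after "Request:" by a JSON object that holds its "api" and its "payload", one argument or row to a line. servo_tool: Moves the arm, as the interface text tells. Its arguments: {"type":"object","properties":{"commands":{"type":"array","items":{"type":"object","properties":{"linear":{"type":"array","items":{"type":"number"}},"angular":{"type":"array","items":{"type":"number"}},"gripper":{"type":"number"}}}},"force":{"type":"number"}},"required":["commands"]}

```bash
ls; mkdir -p pics; cat > h.py <<'E'
import numpy as np, cv2
from rig import env
def shot(n,fn):
    s=env.observe(); p=env.get_image(n); cv2.imwrite('pics/'+fn,p['frame']); return s,p
E
python3 - <<'E'
from h import *
s=env.observe(); print(s, env.tips_ahead)
for n in ['side','top','wrist']:
    s,p=shot(n,n+'0.png'); print(n,{k:v for k,v in p.items() if k!='frame'})
E
```

```text
pics
{'time_s': 0.0, 'q': array([ 6.23218995e+01,  2.18418294e+01,  7.43857715e+01,  5.69578365e-04,
        8.38602816e+01, -1.23358710e+01]), 'qvel': array([ 0.0461458 , -0.0244563 ,  0.06637801, -0.12472781, -0.00673948,
        0.06769157]), 'joint_efforts': array([-1.07096352e-03, -4.48460734e+01, -2.31277853e+01, -3.05533249e-04,
        4.76711837e-03,  1.16719828e-06]), 'position': array([0.14538361, 0.53013578, 0.24169793]), 'tool_rot': array([[-9.64362265e-01,  2.64584393e-01, -7.21226754e-04],
       [ 2.64585161e-01,  9.64361374e-01, -1.35373261e-03],
       [ 3.37346702e-04, -1.49631454e-03, -9.99998824e-01]]), 'ft_force': array([ 0.11828626, -0.3002692 , -0.25334086]), 'wrist_torque': array([-0.04113989, -0.00174216,  0.02283131]), 'grip_width': 0.08538869741690278} 0.011
side {'fx': 472.63239880675167, 'fy': 472.63239880675167, 'cx': 318.32584914792125, 'cy': 235.24533650207601, 'cam_to_world': array([[-0.99395759,  0.06886502, -0.08547472,  0.4322979 ],
       [-0.10862037, -0.50493782,  0.856294  ,  0.8860036 ],
       [ 0.01580929,  0.86040421,  0.50936692,  0.64059
[... 335 characters left out ...]
22904722e-05,
        -2.69262624e-02],
       [ 4.55409866e-03,  1.86903273e-01,  9.82367765e-01,
         1.24321427e+00],
       [ 0.00000000e+00,  0.00000000e+00,  0.00000000e+00,
         1.00000000e+00]]), 'shot': 2}
wrist {'fx': 371.64829954431775, 'fy': 371.64829954431775, 'cx': 322.51709014781846, 'cy': 233.72417365371712, 'T_tool_cam': array([[-1.16025384e-04,  9.49974570e-01,  3.12327238e-01,
         8.13304774e-02],
       [ 9.99999981e-01,  6.04929709e-05,  1.87491164e-04,
        -1.92281347e-03],
       [ 1.59218235e-04,  3.12327254e-01, -9.49974558e-01,
        -1.31948356e-01],
       [ 0.00000000e+00,  0.00000000e+00,  0.00000000e+00,
         1.00000000e+00]]), 'shot': 3}
```

View pics/side0.png

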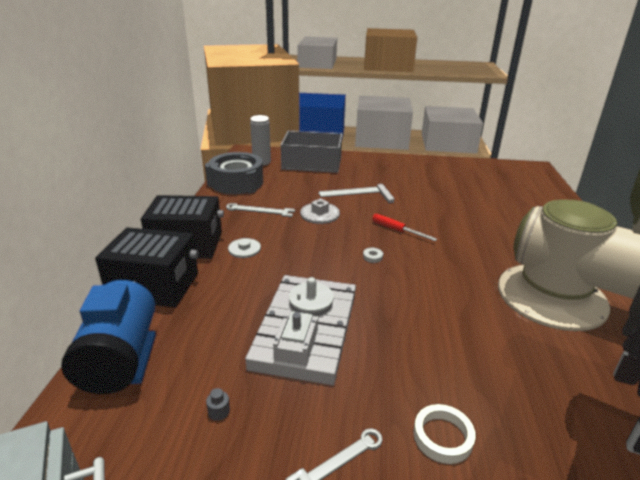

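View pics/top0.png

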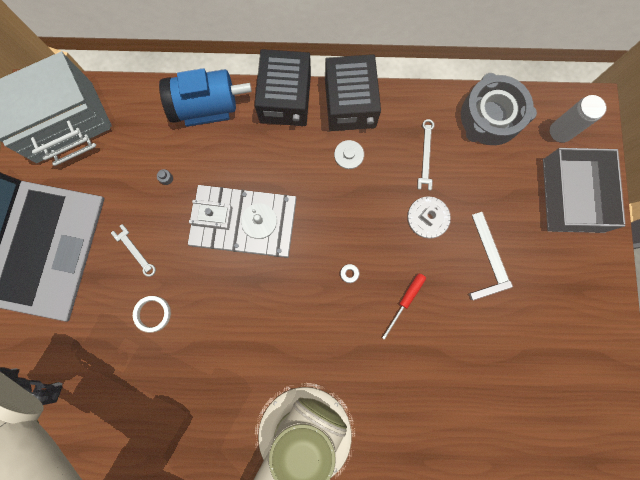

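View pics/wrist0.png

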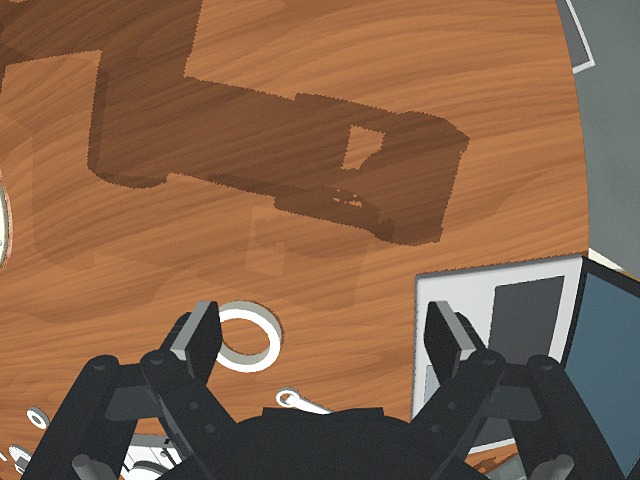

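The side view shows the plate at (320,209) and the stand at (305,325). The top view shows the plate at (430,217), the face plate at (258,220), the knob near (208,212), and the keeper to the left (+y). Next I'll measure these in the top view.

```bash
cat >> h.py <<'E'
def ray(p,u,v,s=None):
    u=np.asarray(u,float);v=np.asarray(v,float)
    if 'cam_to_world' in p:
        T=p['cam_to_world']; d=np.stack([(u-p['cx'])/p['fx'],-(v-p['cy'])/p['fy'],-np.ones_like(u)],-1)
    else:
        Tt=np.eye(4);Tt[:3,:3]=s['tool_rot'];Tt[:3,3]=s['position'];T=Tt@p['T_tool_cam']
        a=(u-p['cx'])/p['fx'];b=(v-p['cy'])/p['fy'];r=np.hypot(a,b)+1e-12
        d=np.stack([a/r*np.sin(r),-b/r*np.sin(r),-np.cos(r)],-1)
    return T[:3,3],d@T[:3,:3].T
def toplane(p,u,v,z,s=None):
    o,d=ray(p,u,v,s); return o+d*((z-o[2])/d[...,2])[...,None]
def proj(p,X,s=None):
    X=np.atleast_2d(X)
    if 'cam_to_world' in p: T=p['cam_to_world']
    else:
        Tt=np.eye(4);Tt[:3,:3]=s['tool_rot'];Tt[:3,3]=s['position'];T=Tt@p['T_tool_cam']
    c=(X-T[:3,3])@T[:3,:3]; x,y,z=c[:,0],-c[:,1],-c[:,2]
    if 'cam_to_world' in p: return np.stack([p['cx']+p['fx']*x/z,p['cy']+p['fy']*y/z],1)
    h=np.hypot(x,y)+1e-12; t=np.arctan2(h,z)
    return np.stack([p['cx']+p['fx']*t*x/h,p['cy']+p['fy']*t*y/h],1)
E
python3 - <<'E'
from h import *
s,p=shot('top','t1.png')
for q in ['plate','stand','keeper_knob']:
    for r in env.trace(p,q)[:2]:
        m=r['pixels'];print(q,r['confidence'],r['extent'],m.sum())
    r=env.trace(p,q)[0];m=r['pixels'].astype(np.uint8)
    v,u=np.nonzero(m);print('c',u.mean(),v.mean())
    c,_=cv2.findContours(m,0,2);c=max(c,key=cv2.contourArea)
    print(cv2.minAreaRect(c))
f=p['frame']
a=cv2.resize(f[175:270,175:310],None,fx=5.9,fy=5.9,interpolation=cv2.INTER_CUBIC);cv2.imwrite('pics/t1s.png',a)
a=cv2.resize(f[185:250,395:465],None,fx=8,fy=8,interpolation=cv2.INTER_CUBIC);cv2.imwrite('pics/t1p.png',a)
print('plate',toplane(p,430,217,.01),'spindle',toplane(p,258,221,.05))
E
```

```text
plate 0.79 [404.5, 199.6, 452.2, 239.2] 1397
c 428.29133858267716 217.01073729420187
((428.5000305175781, 216.99998474121094), (41.719295501708984, 40.305084228515625), 45.0)
stand 0.62 [186.1, 187.2, 295.1, 258.3] 5303
stand 0.44 [339.5, 263.4, 358.0, 281.2] 232
c 238.46822553271733 220.85706204035452
((241.51611328125, 220.85899353027344), (103.52610778808594, 62.50739669799805), 6.519801616668701)
keeper_knob 0.69 [196.6, 203.1, 227.2, 220.2] 477
keeper_knob 0.48 [389.6, 274.0, 426.0, 333.7] 372
c 211.52620545073376 213.60377358490567
((211.5, 213.5), (17.0, 29.0), 90.0)
plate [ 0.55085445 -0.31424573  0.01      ] spindle [0.52096195 0.13230224 0.05      ]
```

View pics/t1s.png

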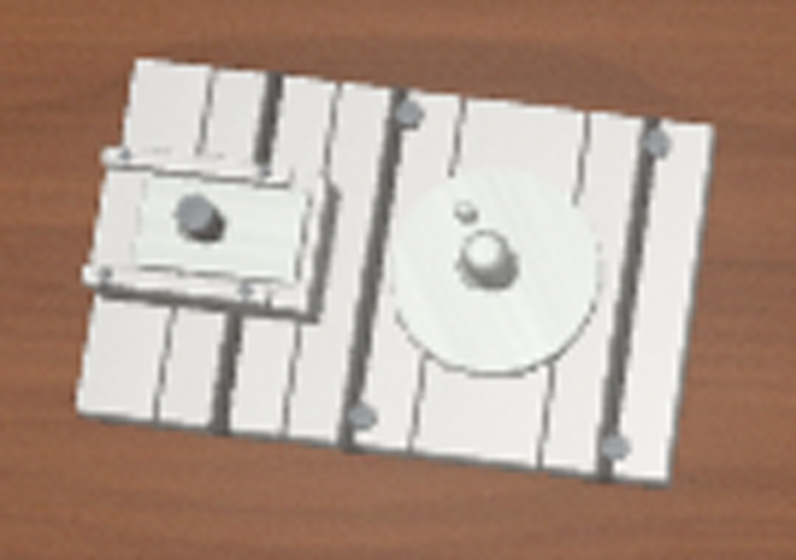

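View pics/t1p.png

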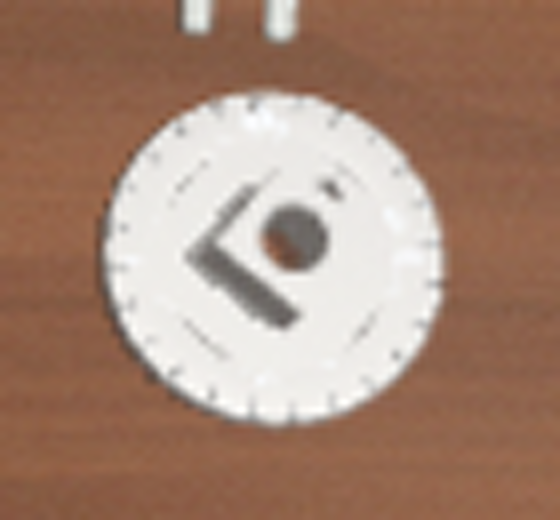

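The stand's yaw is about -6.5° and its pin is up and left of the shaft. The plate's yaw is about -38°, from the hole at crop (330,187). I'll go over the stand with the wrist camera first, which is on the way and already close to the placing orientation.

Request:
{"api": "servo_tool", "payload": {
  "commands": [
    {"linear": [-20,-12,-60],"angular": [0,0,8],"gripper": 1},
    {"linear": [-467,-287,-60],"angular": [0,0,134],"gripper": 1},
    {"linear": [-467,-287,-60],"angular": [0,0,134],"gripper": 1},
    {"linear": [-467,-287,-60],"angular": [0,0,134],"gripper": 1},
    {"linear": [-467,-287,-60],"angular": [0,0,134],"gripper": 1},
    {"linear": [-467,-287,-60],"angular": [0,0,134],"gripper": 1},
    {"linear": [-467,-287,-60],"angular": [0,0,134],"gripper": 1},
    {"linear": [-467,-287,-60],"angular": [0,0,134],"gripper": 1},
    {"linear": [-467,-287,-60],"angular": [0,0,134],"gripper": 1},
    {"linear": [-467,-287,-60],"angular": [0,0,134],"gripper": 1},
    {"linear": [-467,-287,-60],"angular": [0,0,134],"gripper": 1},
    {"linear": [-467,-287,-60],"angular": [0,0,134],"gripper": 1},
    {"linear": [-467,-287,-60],"angular": [0,0,134],"gripper": 1},
    {"linear": [-467,-287,-60],"angular": [0,0,134],"gripper": 1},
    {"linear": [-467,-287,-60],"angular": [0,0,134],"gripper": 1},
    {"linear": [-467,-287,-60],"angular": [0,0,134],"gripper": 1},
    {"linear": [-467,-287,-60],"angular": [0,0,134],"gripper": 1},
    {"linear": [-467,-287,-60],"angular": [0,0,134],"gripper": 1},
    {"linear": [-467,-287,-60],"angular": [0,0,134],"gripper": 1}
  ]
}}

```text
time_s: 2.4
position: [0.5199, 0.1301, 0.3023]
tool_rot: [[0.859, 0.512, 0.0], [0.512, -0.859, 0.0], [0.0, 0.0, -1.0]]
ft_force: [-1.2, 0.1, 0.4]
grip_width: 0.0853
```

```bash
python3 - <<'E'
from h import *
s,p=shot('wrist','w1.png')
print(s['position'],s['tool_rot'].round(4),s['q'],s['time_s'])
import pickle;pickle.dump((s,p),open('w1.pkl','wb'))
E
```

```text
[0.51991892 0.13005385 0.3023424 ] [[ 0.8592  0.5117  0.    ]
 [ 0.5117 -0.8592  0.    ]
 [ 0.      0.     -1.    ]] [ 1.37944364e+00  1.83199929e+01  6.97513003e+01 -2.68982747e-05
  9.19268482e+01  6.06049433e+01] 2.4
```

View pics/w1.png

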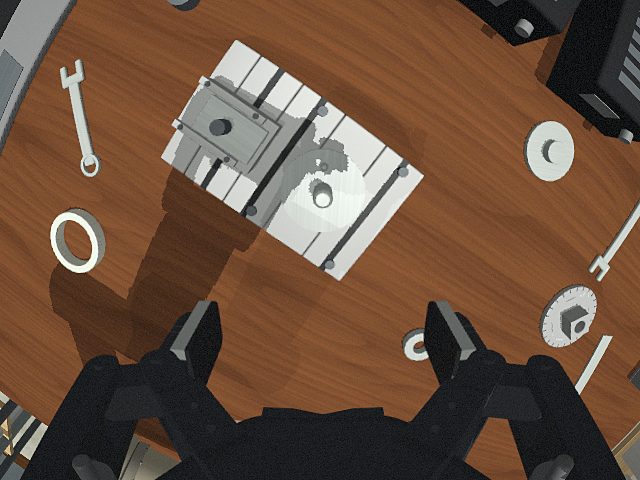

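The wrist view shows the stand with the face plate at about (323,195) and the knob at about (220,127). I'll enlarge it to measure accurately.

```bash
python3 - <<'E'
from h import *
import pickle;s,p=pickle.load(open('w1.pkl','rb'))
a=cv2.resize(p['frame'][30:290,150:430],None,fx=2.8,fy=2.3)
a=cv2.resize(p['frame'][130:255,265:385],None,fx=6,fy=4.8,interpolation=cv2.INTER_CUBIC);
a=cv2.convertScaleAbs(a,alpha=1.0);cv2.imwrite('pics/w1z.png',a)
a=cv2.resize(p['frame'][275:360,530:610],None,fx=7,fy=7,interpolation=cv2.INTER_CUBIC);cv2.imwrite('pics/w1p.png',a)
a=cv2.resize(p['frame'][30:180,150:300],None,fx=4,fy=4,interpolation=cv2.INTER_CUBIC);cv2.imwrite('pics/w1k.png',a)
E
```

```text
(no output)
```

View pics/w1z.png

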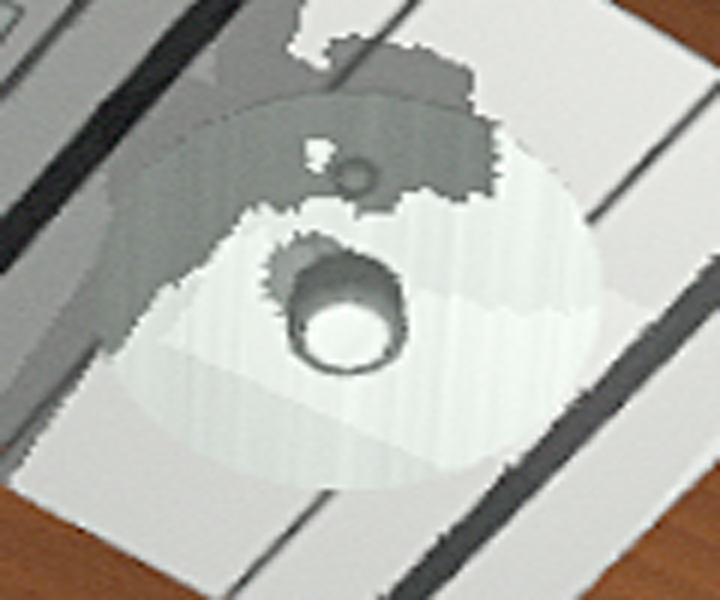

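View pics/w1k.png

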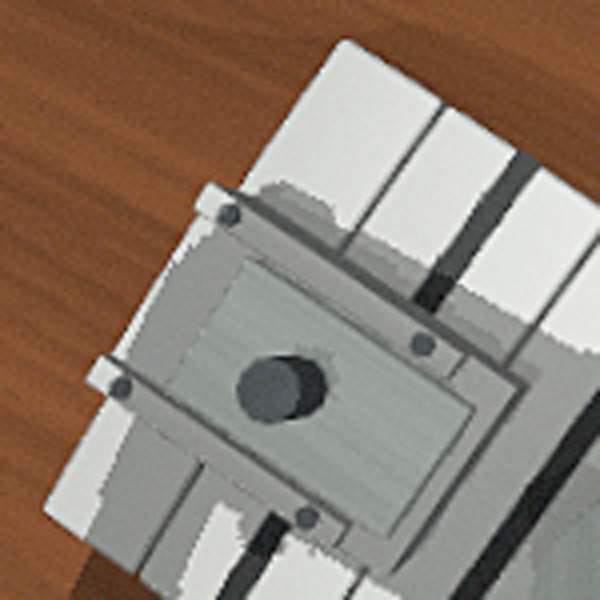

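```bash
python3 - <<'E'
from h import *
import pickle;s,p=pickle.load(open('w1.pkl','rb'))
g=lambda u,v,z:toplane(p,u,v,z,s)
tip=g(322.8,200,.09);pin=g(323.8,166.5,.062);face=g(323.7,190.6,.05)
print('tip',tip,'face',face,'pin',pin,'r',np.linalg.norm((pin-face)[:2]),np.linalg.norm((pin-tip)[:2]))
for c in (tip,face):print('pin ang',np.degrees(np.arctan2(*(pin-c)[1::-1])))
C=[g(236.2,40,.03),g(161.3,157,.03),g(424,175,.03),g(340,281,.03)]
for c in C: print(c)
L=lambda a,b:(np.linalg.norm(C[a]-C[b]),np.degrees(np.arctan2(*(C[b]-C[a])[1::-1])))
print(L(1,0),L(3,2),L(2,0),L(3,1))
k=g(217,127.5,.0985);print('knob',k,'nose',g(150+475/4,30+405/4,.0705),g(150+390/4,30+535/4,.0705))
pl=toplane;print('plate top',g(569,316,.01))
E
```

```text
tip [0.51908231 0.12859368 0.09      ] face [0.52041591 0.12823445 0.05      ] pin [0.54389361 0.14216511 0.062     ] r 0.027299556068816858 0.028280459635190647
pin ang 28.678036917267523
pin ang 30.683088091588825
[0.61459931 0.29423471 0.03      ]
[0.45795668 0.30953149 0.03      ]
[0.59114247 0.03899516 0.03      ]
[0.43241259 0.05281337 0.03      ]
(np.float64(0.15738775771600944), np.float64(-5.577479091878021)) (np.float64(0.15933021600870728), np.float64(-4.975335564639581)) (np.float64(0.2563151416877446), np.float64(84.74919397545214)) (np.float64(0.2579858400255309), np.float64(84.3176324056893))
knob [0.53090817 0.24832219 0.0985    ] nose [0.54795635 0.20702099 0.0705    ] [0.50926029 0.20984363 0.0705    ]
plate top [ 0.54927003 -0.30756111  0.01      ]
```

View pics/w1p.png

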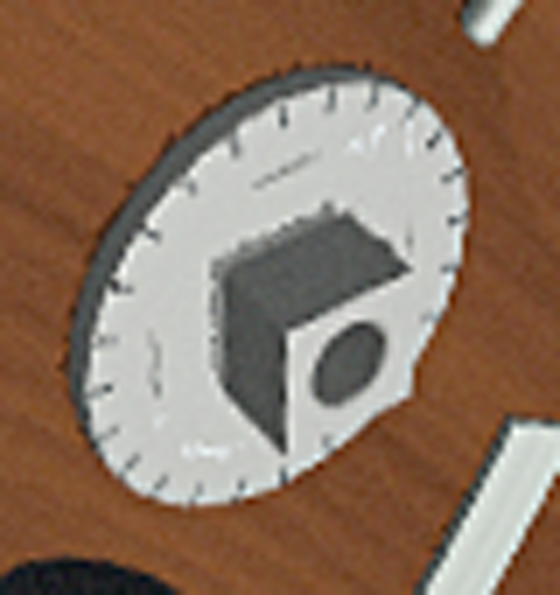

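The stand measures up: axis (0.5195, 0.1284), yaw about -5.3°, pin at world angle about 29.8° with radius 27–28 mm, and keeper at about 0.0045. Next I'll go over the plate.

Request:
{"api": "servo_tool", "payload": {
  "commands": [
    {"linear": [-197,391,50],"angular": [0,0,69],"gripper": 1},
    {"linear": [-197,391,50],"angular": [0,0,69],"gripper": 1},
    {"linear": [-197,391,50],"angular": [0,0,69],"gripper": 1},
    {"linear": [-197,391,50],"angular": [0,0,69],"gripper": 1},
    {"linear": [-197,391,50],"angular": [0,0,69],"gripper": 1},
    {"linear": [-197,391,50],"angular": [0,0,69],"gripper": 1},
    {"linear": [-197,391,50],"angular": [0,0,69],"gripper": 1},
    {"linear": [-197,391,50],"angular": [0,0,69],"gripper": 1},
    {"linear": [-197,391,50],"angular": [0,0,69],"gripper": 1},
    {"linear": [-197,391,50],"angular": [0,0,69],"gripper": 1},
    {"linear": [-197,391,50],"angular": [0,0,69],"gripper": 1},
    {"linear": [-197,391,50],"angular": [0,0,69],"gripper": 1},
    {"linear": [-197,391,50],"angular": [0,0,69],"gripper": 1}
  ]
}}

```text
time_s: 3.75
position: [0.5501, -0.3055, 0.2529]
tool_rot: [[0.786, -0.619, 0.001], [-0.619, -0.786, -0.0], [0.001, -0.0, -1.0]]
ft_force: [-0.4, 0.4, -0.5]
grip_width: 0.0853
```

```bash
python3 - <<'E'
from h import *
s,p=shot('wrist','w2.png')
print(s['position'],s['tool_rot'].round(4),s['q'],s['time_s'])
import pickle;pickle.dump((s,p),open('w2.pkl','wb'))
cv2.imwrite('pics/w2z.png',cv2.resize(p['frame'][100:300,220:430],None,fx=3.5,fy=3,interpolation=cv2.INTER_CUBIC))
E
```

```text
[ 0.55010387 -0.30550573  0.25292743] [[ 7.855e-01 -6.189e-01  6.000e-04]
 [-6.189e-01 -7.855e-01 -3.000e-04]
 [ 7.000e-04 -1.000e-04 -1.000e+00]] [-3.98108202e+01  2.96413231e+01  5.94602587e+01  6.63659828e-03
  9.08598514e+01  8.84221758e+01] 3.75
```

View pics/w2.png

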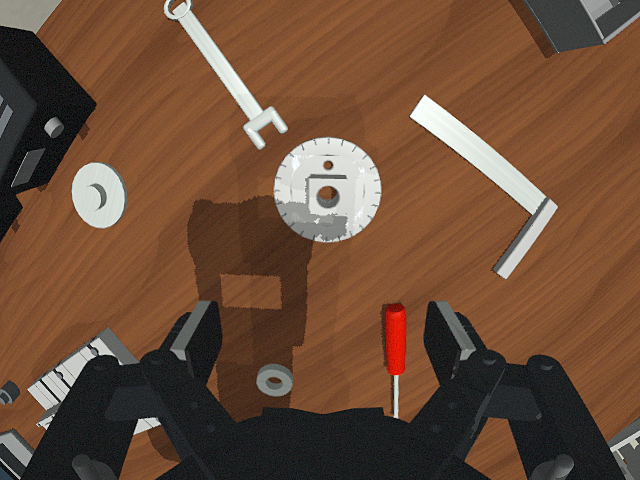

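View pics/w2z.png

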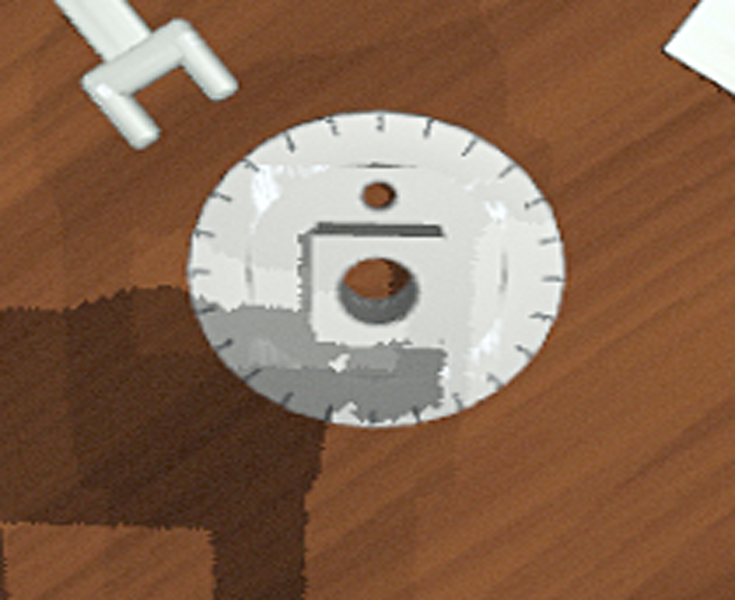

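```bash
cat > w2.py <<'E'
from h import *
import pickle;s,p=pickle.load(open('w2.pkl','rb'))
g=lambda u,v,z:toplane(p,u,v,z,s)
f=lambda a,b,z:g(220+a/3.5,100+b/3,z)
b=f(377,290,.038);h=f(378,195,.01);d=f(376,270,.01)
print('bore',b,'disc',d,'hole',h)
for c in(b,d):print(np.linalg.norm((h-c)[:2]),np.degrees(np.arctan2(*(h-c)[1::-1])))
e=[f(312,235,.038),f(443,236,.038),f(312,342,.038)]
print(np.linalg.norm(e[0]-e[1]),np.degrees(np.arctan2(*(e[0]-e[1])[1::-1])),np.linalg.norm(e[0]-e[2]))
c=(b+d)/2; dd=np.r_[c[:2],s['position'][2]]-s['position'];print('tool delta',s['tool_rot'].T@dd*1000)
E
python3 w2.py
```

```text
bore [ 0.54824256 -0.31318886  0.038     ] disc [ 0.54887015 -0.31378686  0.01      ] hole [ 0.56892642 -0.33023516  0.01      ]
0.026802959071425558 -39.49315294644872
0.025938401083217853 -39.35546069223716
0.03534422479765503 51.32457492013113 0.03493285971172059
tool delta [3.72424357e+00 7.22767072e+00 1.81497745e-03]
```

Plate yaw is about -39° and its centre is (0.5486, -0.3135). Hub size reads 35 mm and hole radius 26.5 mm, close to the given 36 and 27. I'll descend and grip the hub, jaws across plate y.

Request:
{"api": "servo_tool", "payload": {
  "commands": [
    {"linear": [4,7,45],"angular": [0,0,0.7],"gripper": 1},
    {"linear": [4,7,95],"angular": [0,0,0.7],"gripper": 1},
    {"linear": [4,7,145],"angular": [0,0,0.7],"gripper": 1},
    {"linear": [4,7,190],"angular": [0,0,0.7],"gripper": 1},
    {"linear": [4,7,212],"angular": [0,0,0.7],"gripper": 1},
    {"linear": [4,7,224],"angular": [0,0,0.7],"gripper": 1},
    {"linear": [4,7,231],"angular": [0,0,0.7],"gripper": 1},
    {"linear": [4,7,231],"angular": [0,0,0.7],"gripper": 1},
    {"linear": [4,7,231],"angular": [0,0,0.7],"gripper": 1}
  ]
}}

```text
time_s: 4.7
position: [0.5493, -0.315, 0.0228]
tool_rot: [[0.777, -0.63, 0.002], [-0.63, -0.777, -0.002], [0.002, 0.0, -1.0]]
ft_force: [-0.5, 0.1, 0.5]
grip_width: 0.0856
```

Request:
{"api": "servo_tool", "payload": {
  "commands": [
    {"linear": [0,0,0],"angular": [0,0,0],"gripper": -1},
    {"linear": [0,0,0],"angular": [0,0,0],"gripper": -1},
    {"linear": [0,0,0],"angular": [0,0,0],"gripper": -1},
    {"linear": [0,0,0],"angular": [0,0,0],"gripper": -1},
    {"linear": [0,0,0],"angular": [0,0,0],"gripper": -1},
    {"linear": [0,0,0],"angular": [0,0,0],"gripper": -1},
    {"linear": [0,0,0],"angular": [0,0,0],"gripper": -1},
    {"linear": [0,0,0],"angular": [0,0,0],"gripper": -1}
  ],
  "force": 60
}}

```text
time_s: 5.5
position: [0.549, -0.3148, 0.022]
tool_rot: [[0.777, -0.63, 0.001], [-0.63, -0.777, -0.001], [0.001, -0.0, -1.0]]
ft_force: [1.0, 1.3, 6.0]
grip_width: 0.0348
```

Request:
{"api": "servo_tool", "payload": {
  "commands": [
    {"linear": [0,0,-15],"angular": [0,0,0],"gripper": -1},
    {"linear": [0,0,-50],"angular": [0,0,0],"gripper": -1},
    {"linear": [0,0,-90],"angular": [0,0,0],"gripper": -1},
    {"linear": [-15,-16,-130],"angular": [0,0,-4],"gripper": -1},
    {"linear": [-40,-43,-160],"angular": [0,0,-10],"gripper": -1},
    {"linear": [-65,-70,-168],"angular": [0,0,-16],"gripper": -1},
    {"linear": [-90,-97,-168],"angular": [0,0,-22],"gripper": -1},
    {"linear": [-115,-124,-168],"angular": [0,0,-28],"gripper": -1},
    {"linear": [-140,-151,-168],"angular": [0,0,-34],"gripper": -1},
    {"linear": [-165,-178,-168],"angular": [0,0,-40],"gripper": -1},
    {"linear": [-190,-205,-168],"angular": [0,0,-46],"gripper": -1},
    {"linear": [-215,-232,-168],"angular": [0,0,-52],"gripper": -1},
    {"linear": [-240,-259,-168],"angular": [0,0,-58],"gripper": -1},
    {"linear": [-265,-286,-168],"angular": [0,0,-63],"gripper": -1},
    {"linear": [-285,-308,-168],"angular": [0,0,-67],"gripper": -1},
    {"linear": [-298,-321,-168],"angular": [0,0,-68.8],"gripper": -1},
    {"linear": [-302,-326,-168],"angular": [0,0,-68.8],"gripper": -1},
    {"linear": [-302,-326,-168],"angular": [0,0,-68.8],"gripper": -1},
    {"linear": [-302,-326,-168],"angular": [0,0,-68.8],"gripper": -1}
  ],
  "force": 80
}}

```text
time_s: 7.4
position: [0.5195, 0.1278, 0.189]
tool_rot: [[0.869, 0.495, -0.001], [0.495, -0.869, -0.0], [-0.001, 0.0, -1.0]]
ft_force: [-0.2, -0.1, -4.7]
grip_width: 0.0348
```

```bash
python3 - <<'E'
from h import *
s,p=shot('wrist','w3.png')
print(s['position'],s['tool_rot'].round(4),s['grip_width'],s['time_s'])
import pickle;pickle.dump((s,p),open('w3.pkl','wb'))
cv2.imwrite('pics/w3z.png',cv2.resize(p['frame'][180:380,220:430],None,fx=3.5,fy=3,interpolation=cv2.INTER_CUBIC))
s,p=shot('side','s3.png');cv2.imwrite('pics/s3z.png',cv2.resize(p['frame'][180:400,220:430],None,fx=3.5,fy=2.7,interpolation=cv2.INTER_CUBIC))
E
```

```text
[0.51950542 0.1278277  0.18903467] [[ 8.688e-01  4.952e-01 -6.000e-04]
 [ 4.952e-01 -8.688e-01 -5.000e-04]
 [-7.000e-04  1.000e-04 -1.000e+00]] 0.03478052877968766 7.4
```

View pics/w3.png

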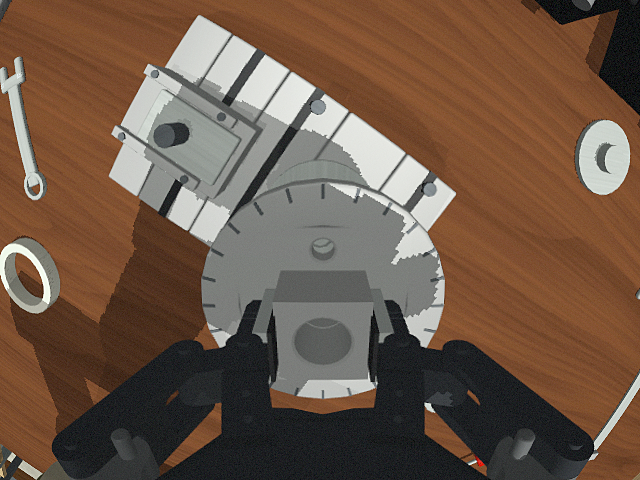

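View pics/w3z.png

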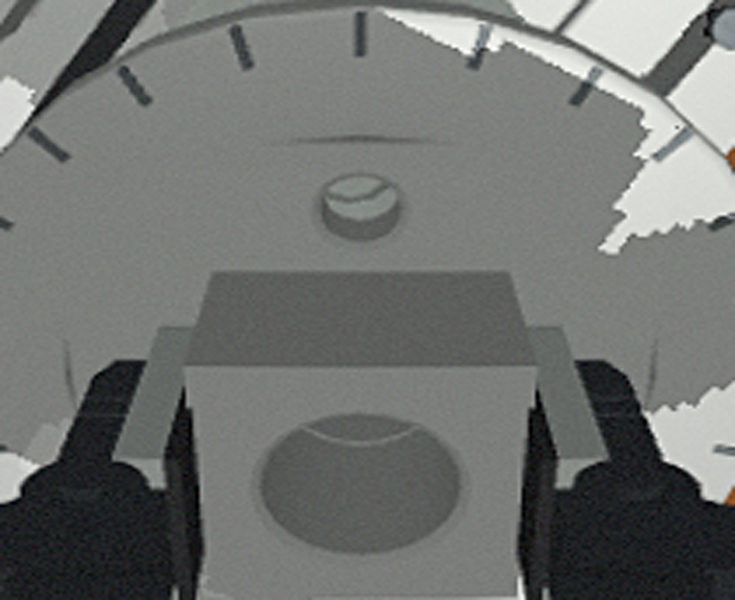

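View pics/s3z.png

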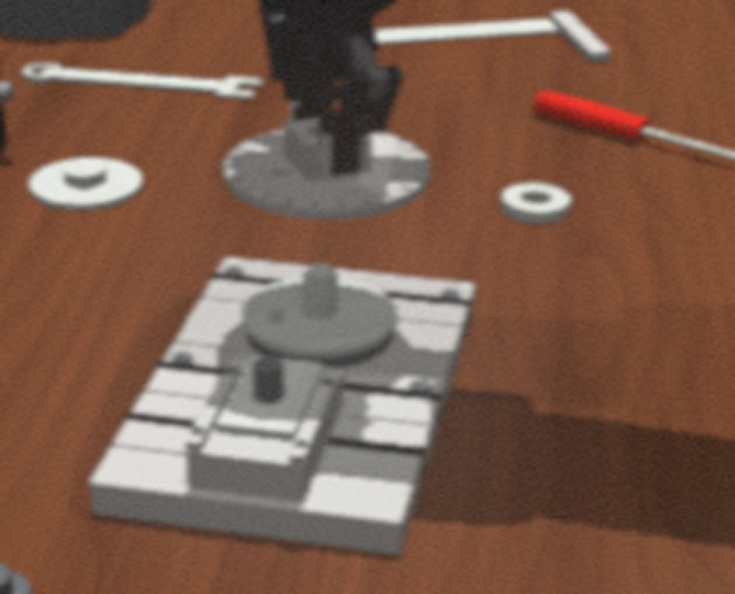

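The plate is held level in the hand, with the bore at about (323,341) and the hole at about (323,249). I'll compare these with the shaft and pin using the same camera.

```bash
python3 - <<'E'
from h import *
import pickle;s,p=pickle.load(open('w3.pkl','rb'))
b0=s['position'][2]-.022
f=lambda a,b,z:toplane(p,220+a/3.5,180+b/3,z,s)
b=f(361,483,b0+.038);h=f(361,207,b0+.01)
print(b,h,np.linalg.norm((h-b)[:2]),np.degrees(np.arctan2(*(h-b)[1::-1])))
e=[f(185,366,b0+.038),f(537,366,b0+.038)];print('hub w',np.linalg.norm(e[0]-e[1]),np.degrees(np.arctan2(*(e[0]-e[1])[1::-1])))
# rim top point: circle radius 56 about
r=f(361,12,b0+.01);print('rim dist',np.linalg.norm((r-b)[:2]))
R=s['tool_rot']
print('in tool mm: bore',R.T@(b-s['position'])*1000,'hole',R.T@(h-s['position'])*1000)
# keeper/base in this view for second measure of axis: knob
k=toplane(p,170,133,.0985,s);print('knob',k)
for st in [(.5195,.1284)]:
    print('shaft', (R.T@(np.r_[st,0]-s['position'])*1000)[:2])
E
```

```text
[0.51775752 0.1259647  0.20503467] [0.54072122 0.13900587 0.17703467] 0.026408397125230576 29.59241331317447
hub w 0.03580514569886658 119.64529072838324
rim dist 0.053612221494365606
in tool mm: bore [ -2.45265788   0.75513044 -15.99813018] hole [23.97600994  0.79190852 11.98271333]
knob [0.53434265 0.24541132 0.0985    ]
shaft [ 0.41577661 -0.52374071]
```

```bash
python3 - <<'E'
from h import *
import pickle;s,p=pickle.load(open('w3.pkl','rb'))
cv2.imwrite('pics/w3k.png',cv2.resize(p['frame'][0:210,100:310],None,fx=3.5,fy=2.8,interpolation=cv2.INTER_CUBIC))
# predicted from w1 stand: axis, yaw
A=np.array([.5195,.1284]);y=np.radians(-5.3);X=np.array([np.cos(y),np.sin(y)]);Y=np.array([-X[1],X[0]])
for n,a,b,z in [('c++',80,176,30),('c-+',-80,176,30),('c+-',80,-84,30),('knob',0,120.5,98.5)]:
    w=np.r_[A+(X*a+Y*b)/1000,z/1000]; uv=proj(p,w,s)[0]; print(n,uv,'crop',(uv[0]-100)*3.5,uv[1]*2.8)
E
```

```text
c++ [197.54850355  13.55699695] crop 341.41976241373186 37.9595914719284
c-+ [107.21623959 176.64740851] crop 25.25683855115578 494.6127438390723
c+- [458.4904092  193.38410768] crop 1254.7164322009594 541.4755015100797
knob [163.88310869 136.24889335] crop 223.5908804136754 381.4969013933463
```

View pics/w3k.png

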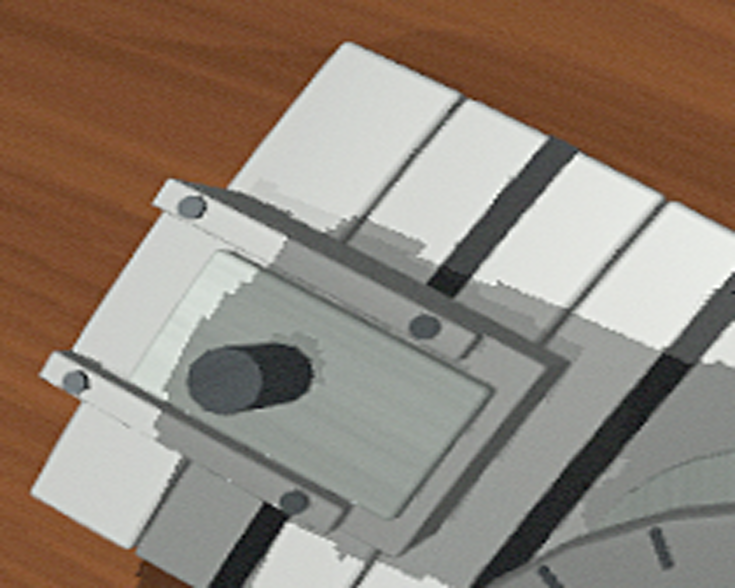

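The base corners and knob in this second view agree with the first stand fit within about 1 mm. Bore against shaft calls for a shift of about +2 mm in x and -1 mm in y. I'll lower to just above the tip and look through the hole for the pin.

Request:
{"api": "servo_tool", "payload": {
  "commands": [
    {"linear": [2.1,-0.9,20],"angular": [0,0,0],"gripper": -1},
    {"linear": [2.1,-0.9,45],"angular": [0,0,0],"gripper": -1},
    {"linear": [2.1,-0.9,62],"angular": [0,0,0],"gripper": -1},
    {"linear": [2.1,-0.9,70],"angular": [0,0,0],"gripper": -1},
    {"linear": [2.1,-0.9,70],"angular": [0,0,0],"gripper": -1},
    {"linear": [2.1,-0.9,70],"angular": [0,0,0],"gripper": -1}
  ]
}}

```text
time_s: 8.1
position: [0.5213, 0.1302, 0.1201]
tool_rot: [[0.868, 0.496, 0.001], [0.496, -0.868, -0.0], [0.001, 0.001, -1.0]]
ft_force: [-0.6, -0.1, -4.3]
grip_width: 0.035
```

```bash
python3 - <<'E'
from h import *
s,p=shot('wrist','w4.png')
print(s['position'],s['tool_rot'].round(4),s['ft_force'],s['time_s'])
import pickle;pickle.dump((s,p),open('w4.pkl','wb'))
cv2.imwrite('pics/w4z.png',cv2.resize(p['frame'][200:300,270:375],None,fx=6,fy=6,interpolation=cv2.INTER_CUBIC))
s,p=shot('side','s4.png');cv2.imwrite('pics/s4z.png',cv2.resize(p['frame'][220:330,240:380],None,fx=5.5,fy=5.2,interpolation=cv2.INTER_CUBIC))
pickle.dump((s,p),open('s4.pkl','wb'))
E
```

```text
[0.52134351 0.13021257 0.1200939 ] [[ 8.684e-01  4.958e-01  1.300e-03]
 [ 4.958e-01 -8.684e-01 -0.000e+00]
 [ 1.200e-03  7.000e-04 -1.000e+00]] [-0.62276207 -0.07622895 -4.33254041] 8.1
```

View pics/w4z.png

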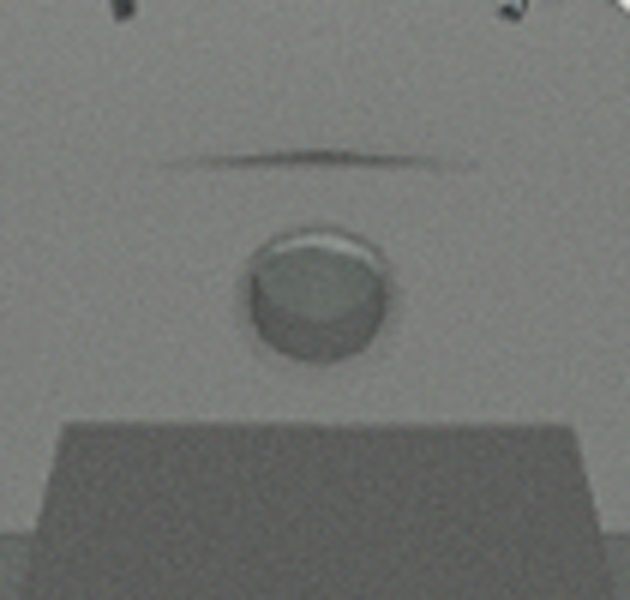

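View pics/s4z.png

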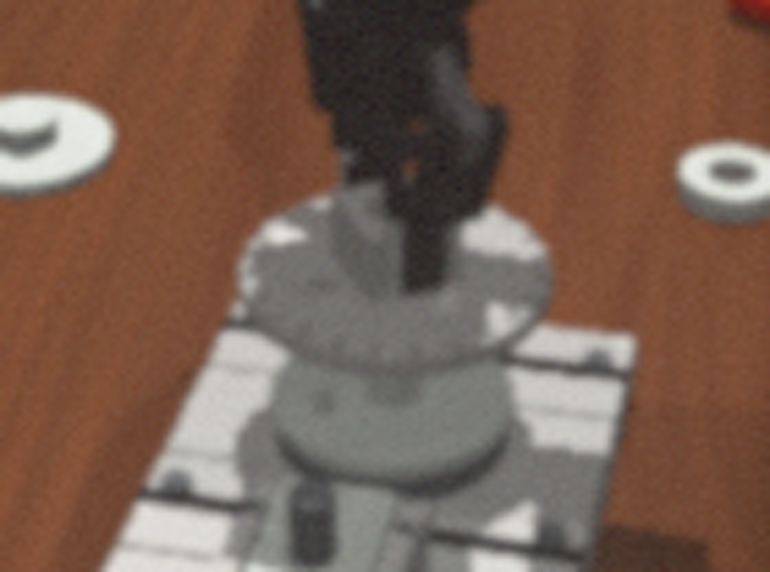

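```bash
python3 - <<'E'
from h import *
import pickle;s,p=pickle.load(open('s4.pkl','rb'))
t=np.linspace(0,2*np.pi,400)
def ext(c,r,z):
    q=proj(p,np.c_[c[0]+r*np.cos(t),c[1]+r*np.sin(t),0*t+z]);return (q[:,0].min()-240)*5.5,(q[:,0].max()-240)*5.5,(q[:,1].min()-220)*5.2,(q[:,1].max()-220)*5.2
A=(.5195,.1284)
print('face',ext(A,.045,.05),'meas 273-512')
print('disc top',ext(A,.056,.108),'bot',ext(A,.056,.098),'meas 238-553, 190-372')
B=(.5205,.1284);print(ext(B,.045,.05))
E
```

```text
face (np.float64(271.0774570222053), np.float64(515.7525372546465), np.float64(317.88116905870993), np.float64(460.7417705475972)) meas 273-512
disc top (np.float64(237.55622662504146), np.float64(551.9077213902756), np.float64(182.96056948205486), np.float64(353.8488913476083)) bot (np.float64(238.17335496217103), np.float64(550.8038788110252), np.float64(203.9838246286991), np.float64(376.1776629932992)) meas 238-553, 190-372
(np.float64(268.3858241627769), np.float64(513.0439531581569), np.float64(317.69072486732716), np.float64(460.5219794854678))
```

The side view agrees too, with the disc centred over the face within about 1 mm. I'll feel the way down gently.

Request:
{"api": "servo_tool", "payload": {
  "commands": [
    {"linear": [0,0,3],"angular": [0,0,0],"gripper": -1},
    {"linear": [0,0,6],"angular": [0,0,0],"gripper": -1},
    {"linear": [0,0,9],"angular": [0,0,0],"gripper": -1},
    {"linear": [0,0,11],"angular": [0,0,0],"gripper": -1},
    {"linear": [0,0,13],"angular": [0,0,0],"gripper": -1},
    {"linear": [0,0,13],"angular": [0,0,0],"gripper": -1}
  ]
}}

```text
time_s: 8.8
position: [0.521, 0.1306, 0.1062]
tool_rot: [[0.868, 0.496, 0.0], [0.496, -0.868, 0.0], [0.0, -0.0, -1.0]]
ft_force: [0.7, 0.3, -4.6]
grip_width: 0.0351
```

Request:
{"api": "servo_tool", "payload": {
  "commands": [
    {"linear": [0,0,2],"angular": [0,0,0],"gripper": -1},
    {"linear": [0,0,4],"angular": [0,0,0],"gripper": -1},
    {"linear": [0,0,6],"angular": [0,0,0],"gripper": -1},
    {"linear": [0,0,8],"angular": [0,0,0],"gripper": -1},
    {"linear": [0,0,9],"angular": [0,0,0],"gripper": -1},
    {"linear": [0,0,9],"angular": [0,0,0],"gripper": -1}
  ]
}}

```text
time_s: 9.4
position: [0.5213, 0.1307, 0.0974]
tool_rot: [[0.868, 0.496, 0.001], [0.496, -0.868, 0.0], [0.001, 0.0, -1.0]]
ft_force: [4.2, 3.5, -4.1]
grip_width: 0.0349
```

```bash
python3 - <<'E'
from h import *
s,p=shot('wrist','w5.png')
print(s['position'],s['ft_force'],s['wrist_torque'],s['time_s'])
cv2.imwrite('pics/w5z.png',cv2.resize(p['frame'][200:300,270:375],None,fx=6,fy=6,interpolation=cv2.INTER_CUBIC))
E
```

```text
[0.52125644 0.13065182 0.09735115] [ 4.20894458  3.49834195 -4.09327922] [ 0.56236235 -0.80882472  0.00564543] 9.4
```

View pics/w5z.png

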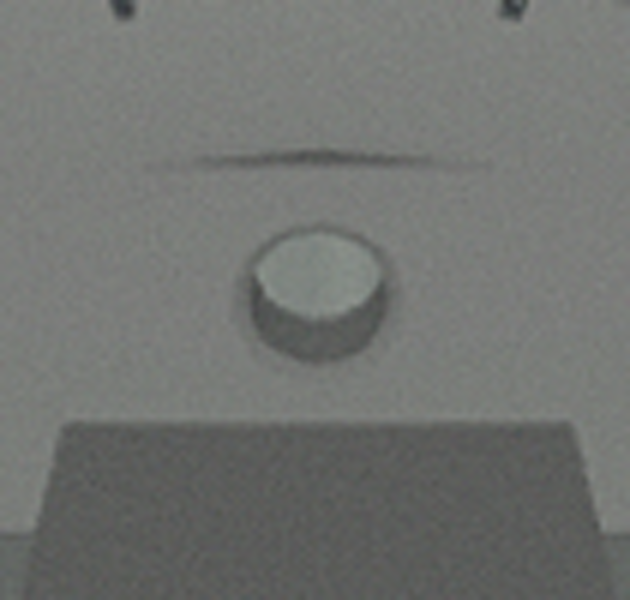

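The shaft pushes the plate about 5 N along tool +x, so I'll ease 0.6 mm that way and continue.

Request:
{"api": "servo_tool", "payload": {
  "commands": [
    {"linear": [0.6,-0.1,0],"angular": [0,0,0],"gripper": -1},
    {"linear": [0.6,-0.1,2],"angular": [0,0,0],"gripper": -1},
    {"linear": [0.6,-0.1,4],"angular": [0,0,0],"gripper": -1},
    {"linear": [0.6,-0.1,6],"angular": [0,0,0],"gripper": -1},
    {"linear": [0.6,-0.1,8],"angular": [0,0,0],"gripper": -1},
    {"linear": [0.6,-0.1,9.5],"angular": [0,0,0],"gripper": -1},
    {"linear": [0.6,-0.1,9.5],"angular": [0,0,0],"gripper": -1}
  ]
}}

```text
time_s: 10.15
position: [0.5213, 0.1309, 0.0875]
tool_rot: [[0.868, 0.496, -0.0], [0.496, -0.868, -0.0], [-0.0, -0.0, -1.0]]
ft_force: [4.0, 2.0, -5.7]
grip_width: 0.0346
```

```bash
python3 - <<'E'
from h import *
s,p=shot('wrist','w6.png')
print(s['position'],s['ft_force'],s['wrist_torque'],s['time_s'])
cv2.imwrite('pics/w6z.png',cv2.resize(p['frame'][200:300,270:375],None,fx=6,fy=6,interpolation=cv2.INTER_CUBIC))
E
```

```text
[0.521258   0.13089152 0.08753986] [ 3.96918429  2.0050412  -5.65654383] [ 0.20894718 -0.63099835  0.00311703] 10.15
```

View pics/w6z.png

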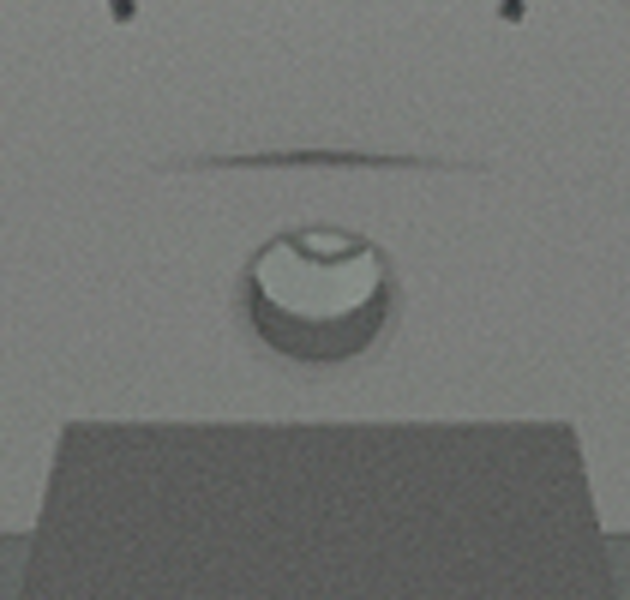

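The pin tip shows through the hole at crop (325,235), and the hole's bottom rim is centred at about 319. That is a lateral error of about 0.5 mm, so I'll keep going down with a small x easing.

Request:
{"api": "servo_tool", "payload": {
  "commands": [
    {"linear": [0.5,0.1,1],"angular": [0,0,0],"gripper": -1},
    {"linear": [0.5,0.1,3],"angular": [0,0,0],"gripper": -1},
    {"linear": [0.5,0.1,5],"angular": [0,0,0],"gripper": -1},
    {"linear": [0.5,0.1,7],"angular": [0,0,0],"gripper": -1},
    {"linear": [0.5,0.1,8],"angular": [0,0,0],"gripper": -1},
    {"linear": [0.5,0.1,8],"angular": [0,0,0],"gripper": -1}
  ]
}}

```text
time_s: 10.8
position: [0.5215, 0.131, 0.0796]
tool_rot: [[0.868, 0.496, -0.001], [0.496, -0.868, -0.0], [-0.001, -0.0, -1.0]]
ft_force: [0.3, -0.4, -4.1]
grip_width: 0.0346
```

The underside is now below the pin's tip height with no resistance, so the pin is in the hole. Going home.

Request:
{"api": "servo_tool", "payload": {
  "commands": [
    {"linear": [0,0,2],"angular": [0,0,0],"gripper": -1},
    {"linear": [0,0,4],"angular": [0,0,0],"gripper": -1},
    {"linear": [0,0,6],"angular": [0,0,0],"gripper": -1},
    {"linear": [0,0,7],"angular": [0,0,0],"gripper": -1},
    {"linear": [0,0,8],"angular": [0,0,0],"gripper": -1},
    {"linear": [0,0,8],"angular": [0,0,0],"gripper": -1}
  ]
}}

```text
time_s: 11.4
position: [0.5217, 0.131, 0.0721]
tool_rot: [[0.868, 0.496, 0.0], [0.496, -0.868, -0.0], [0.0, 0.0, -1.0]]
ft_force: [-1.1, -0.9, 0.7]
grip_width: 0.035
```

Contact of about 5 N at TCP z 0.0721, where 0.072 was expected for home. I'll press slightly to confirm, then release.

Request:
{"api": "servo_tool", "payload": {
  "commands": [
    {"linear": [0,0,1],"angular": [0,0,0],"gripper": -1},
    {"linear": [0,0,1],"angular": [0,0,0],"gripper": -1}
  ]
}}

```text
time_s: 11.6
position: [0.5217, 0.131, 0.0721]
tool_rot: [[0.868, 0.496, 0.001], [0.496, -0.868, -0.0], [0.001, 0.0, -1.0]]
ft_force: [-4.7, -1.5, 11.2]
grip_width: 0.0348
```

Request:
{"api": "servo_tool", "payload": {
  "commands": [
    {"linear": [0,0,-0.5],"angular": [0,0,0],"gripper": 0},
    {"linear": [0,0,-0.5],"angular": [0,0,0],"gripper": 1},
    {"linear": [0,0,-0.5],"angular": [0,0,0],"gripper": 1},
    {"linear": [0,0,-0.5],"angular": [0,0,0],"gripper": 1},
    {"linear": [0,0,-0.5],"angular": [0,0,0],"gripper": 1},
    {"linear": [0,0,-0.5],"angular": [0,0,0],"gripper": 1},
    {"linear": [0,0,-20],"angular": [0,0,0],"gripper": 1},
    {"linear": [0,0,-60],"angular": [0,0,0],"gripper": 1},
    {"linear": [0,0,-108],"angular": [0,0,0],"gripper": 1},
    {"linear": [0,0,-150],"angular": [0,0,0],"gripper": 1},
    {"linear": [0,0,-170],"angular": [0,0,0],"gripper": 1},
    {"linear": [0,0,-170],"angular": [0,0,0],"gripper": 1}
  ]
}}

```text
time_s: 12.8
position: [0.5227, 0.1312, 0.2439]
tool_rot: [[0.868, 0.496, 0.006], [0.496, -0.868, 0.0], [0.006, 0.003, -1.0]]
ft_force: [0.4, 0.2, -0.7]
grip_width: 0.0855
```

```bash
python3 - <<'E'
from h import *
import pickle
s,p=shot('wrist','w7.png')
print(s['position'],s['tool_rot'].round(3),s['ft_force'],s['q'],s['time_s'])
pickle.dump((s,p),open('w7.pkl','wb'))
s,p=shot('side','s7.png');cv2.imwrite('pics/s7z.png',cv2.resize(p['frame'][240:390,230:380],None,fx=4,fy=4,interpolation=cv2.INTER_CUBIC))
pickle.dump((s,p),open('s7.pkl','wb'))
E
```

```text
[0.52268347 0.131158   0.24388943] [[ 0.868  0.496  0.006]
 [ 0.496 -0.868  0.   ]
 [ 0.006  0.003 -1.   ]] [ 0.41059194  0.24447117 -0.73491937] [1.49177234e+00 2.04704111e+01 7.61741639e+01 1.47984985e-03
 8.29931264e+01 6.17287509e+01] 12.8
```

View pics/w7.png

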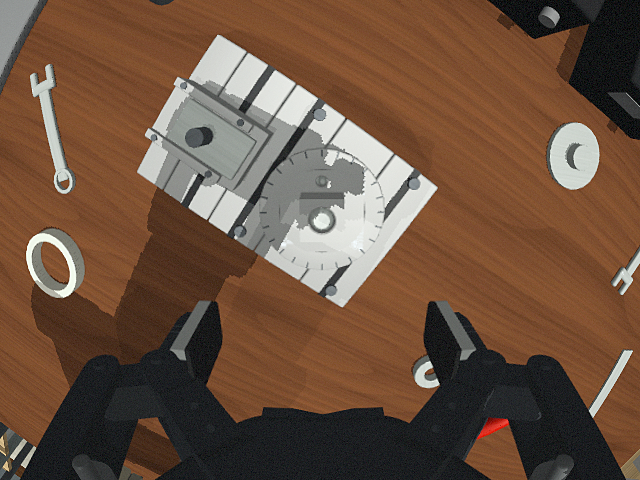

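View pics/s7z.png

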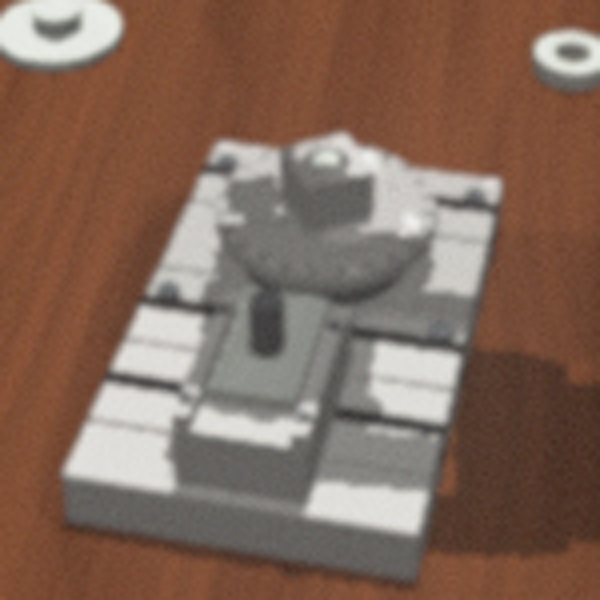

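The plate is home: the shaft tip shows about flush through the hub, the pin is seen in the hole at (322,182), and the plate held at TCP 0.0721 under an 11 N press. The side view shows the disc flat on the face. Next I'll go above the knob with the jaws across the stand's x.

Request:
{"api": "servo_tool", "payload": {
  "commands": [
    {"linear": [22,-33,0],"angular": [0,0,-8],"gripper": 1},
    {"linear": [44,-66,0],"angular": [0,0,-16],"gripper": 1},
    {"linear": [66,-99,20],"angular": [0,0,-24],"gripper": 1},
    {"linear": [66,-99,50],"angular": [0,0,-32],"gripper": 1},
    {"linear": [66,-99,80],"angular": [0,0,-40],"gripper": 1},
    {"linear": [66,-99,90],"angular": [0,0,-48],"gripper": 1},
    {"linear": [66,-99,90],"angular": [0,0,-55],"gripper": 1},
    {"linear": [66,-99,90],"angular": [0,0,-55],"gripper": 1},
    {"linear": [66,-99,90],"angular": [0,0,-55],"gripper": 1}
  ]
}}

```text
time_s: 13.8
position: [0.5296, 0.2497, 0.1499]
tool_rot: [[0.095, 0.996, -0.002], [0.996, -0.095, -0.0], [-0.001, -0.002, -1.0]]
ft_force: [0.1, -1.1, 0.1]
grip_width: 0.0856
```

```bash
python3 - <<'E'
from h import *
s,p=shot('wrist','w8.png')
print(s['position'],s['tool_rot'].round(3),s['ft_force'],s['time_s'])
import pickle;pickle.dump((s,p),open('w8.pkl','wb'))
k=np.array([.5309,.2495,.0985]);print(proj(p,k,s),s['tool_rot'].T@(k-s['position']))
E
```

```text
[0.52960068 0.2496536  0.14987331] [[ 0.095  0.996 -0.002]
 [ 0.996 -0.095 -0.   ]
 [-0.001 -0.002 -1.   ]] [ 0.11822537 -1.11479367  0.13620335] 13.8
[[327.90963644 265.93968581]] [-1.03885006e-06  1.39265979e-03  5.13710951e-02]
```

View pics/w8.png

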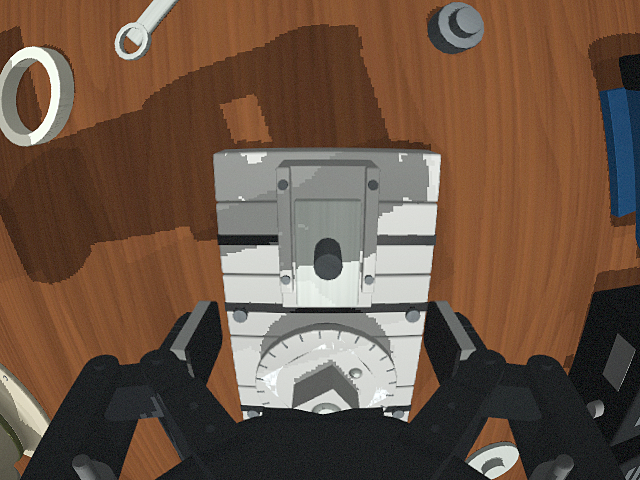

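The knob is at (328,264) and its predicted pixel is (328,266). I'll descend around it and grip lightly.

Request:
{"api": "servo_tool", "payload": {
  "commands": [
    {"linear": [0,1,20],"angular": [0,0,0],"gripper": 1},
    {"linear": [0,1,45],"angular": [0,0,0],"gripper": 1},
    {"linear": [0,1,57],"angular": [0,0,0],"gripper": 1},
    {"linear": [0,1,61],"angular": [0,0,0],"gripper": 1},
    {"linear": [0,1,61],"angular": [0,0,0],"gripper": 1}
  ],
  "force": 25
}}

```text
time_s: 14.35
position: [0.531, 0.2497, 0.0899]
tool_rot: [[0.092, 0.996, -0.0], [0.996, -0.092, -0.0], [-0.0, -0.0, -1.0]]
ft_force: [-0.3, -1.3, 0.0]
grip_width: 0.0857
```

Request:
{"api": "servo_tool", "payload": {
  "commands": [
    {"linear": [0,0,0],"angular": [0,0,0],"gripper": -1},
    {"linear": [0,0,0],"angular": [0,0,0],"gripper": -1},
    {"linear": [0,0,0],"angular": [0,0,0],"gripper": -1},
    {"linear": [0,0,0],"angular": [0,0,0],"gripper": -1},
    {"linear": [0,0,0],"angular": [0,0,0],"gripper": -1},
    {"linear": [0,0,0],"angular": [0,0,0],"gripper": -1},
    {"linear": [0,0,0],"angular": [0,0,0],"gripper": -1},
    {"linear": [0,0,0],"angular": [0,0,0],"gripper": -1},
    {"linear": [0,0,0],"angular": [0,0,0],"gripper": -1}
  ],
  "force": 25
}}

```text
time_s: 15.25
position: [0.5322, 0.2496, 0.0903]
tool_rot: [[0.092, 0.996, 0.003], [0.996, -0.092, 0.0], [0.001, 0.003, -1.0]]
ft_force: [5.6, -1.4, -0.7]
grip_width: 0.015
```

Request:
{"api": "servo_tool", "payload": {
  "commands": [
    {"linear": [0,0.7,0],"angular": [0,0,0],"gripper": -1},
    {"linear": [-4,0.7,0],"angular": [0,0,0],"gripper": -1},
    {"linear": [-8,0.7,0],"angular": [0,0,0],"gripper": -1},
    {"linear": [-12,0.7,0],"angular": [0,0,0],"gripper": -1},
    {"linear": [-16,0.7,0],"angular": [0,0,0],"gripper": -1},
    {"linear": [-20,0.7,0],"angular": [0,0,0],"gripper": -1},
    {"linear": [-24,0.7,0],"angular": [0,0,0],"gripper": -1},
    {"linear": [-27,0.7,0],"angular": [0,0,0],"gripper": -1},
    {"linear": [-30,0.7,0],"angular": [0,0,0],"gripper": -1},
    {"linear": [-32,0.7,0],"angular": [0,0,0],"gripper": -1},
    {"linear": [-34,0.7,0],"angular": [0,0,0],"gripper": -1},
    {"linear": [-34,0.7,0],"angular": [0,0,0],"gripper": -1}
  ]
}}

```text
time_s: 16.45
position: [0.529, 0.2154, 0.0902]
tool_rot: [[0.092, 0.996, 0.001], [0.996, -0.092, -0.0], [0.0, 0.001, -1.0]]
ft_force: [5.3, -0.3, 4.1]
grip_width: 0.0148
```

Request:
{"api": "servo_tool", "payload": {
  "commands": [
    {"linear": [-1,0.3,0],"angular": [0,0,0],"gripper": -1},
    {"linear": [-2,0.3,0],"angular": [0,0,0],"gripper": -1},
    {"linear": [-3,0.3,0],"angular": [0,0,0],"gripper": -1},
    {"linear": [-4,0.3,0],"angular": [0,0,0],"gripper": -1},
    {"linear": [-5,0.3,0],"angular": [0,0,0],"gripper": -1},
    {"linear": [-6,0.3,0],"angular": [0,0,0],"gripper": -1},
    {"linear": [-6,0.3,0],"angular": [0,0,0],"gripper": -1}
  ]
}}

```text
time_s: 17.15
position: [0.5284, 0.2098, 0.0902]
tool_rot: [[0.091, 0.996, 0.001], [0.996, -0.091, 0.0], [0.0, 0.001, -1.0]]
ft_force: [4.1, 1.4, 7.0]
grip_width: 0.0148
```

Request:
{"api": "servo_tool", "payload": {
  "commands": [
    {"linear": [-1,0.3,0],"angular": [0,0,0],"gripper": -1},
    {"linear": [-2,0.3,0],"angular": [0,0,0],"gripper": -1},
    {"linear": [-3,0.3,0],"angular": [0,0,0],"gripper": -1},
    {"linear": [-3,0.3,0],"angular": [0,0,0],"gripper": -1}
  ]
}}

```text
time_s: 17.55
position: [0.5284, 0.2094, 0.0903]
tool_rot: [[0.091, 0.996, 0.002], [0.996, -0.091, 0.005], [0.006, 0.001, -1.0]]
ft_force: [4.3, 16.4, 4.1]
grip_width: 0.0151
```

```bash
python3 - <<'E'
from h import *
s,p=shot('wrist','w9.png')
print(s['position'],s['ft_force'],s['grip_width'],s['time_s'])
E
```

```text
[0.52841278 0.20938881 0.09027669] [ 4.2969674  16.41441632  4.14984639] 0.015106990154396283 17.55
```

View pics/w9.png

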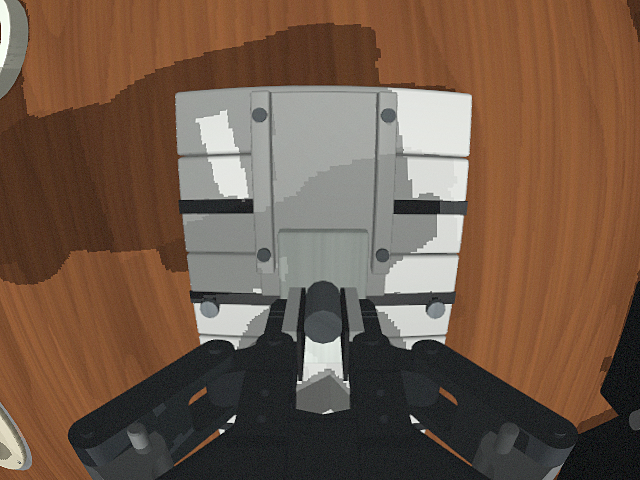

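The keeper stopped with a 16 N reaction at y = 0.2094, against an expected end of 0.2097. I'll relax, release and rise.

Request:
{"api": "servo_tool", "payload": {
  "commands": [
    {"linear": [2,0,0],"angular": [0,0,0],"gripper": -1},
    {"linear": [2.3,0,0],"angular": [0,0,0],"gripper": 0},
    {"linear": [2.3,0,0],"angular": [0,0,0],"gripper": 1},
    {"linear": [2.3,0,0],"angular": [0,0,0],"gripper": 1},
    {"linear": [2.3,0,0],"angular": [0,0,0],"gripper": 1},
    {"linear": [2.3,0,0],"angular": [0,0,0],"gripper": 1},
    {"linear": [2.3,0,0],"angular": [0,0,0],"gripper": 1},
    {"linear": [2.3,0,-15],"angular": [0,0,0],"gripper": 1},
    {"linear": [2.3,0,-50],"angular": [0,0,0],"gripper": 1},
    {"linear": [2.3,0,-95],"angular": [0,0,0],"gripper": 1},
    {"linear": [2.3,0,-140],"angular": [0,0,0],"gripper": 1},
    {"linear": [2.3,0,-180],"angular": [0,0,0],"gripper": 1},
    {"linear": [2.3,0,-180],"angular": [0,0,0],"gripper": 1},
    {"linear": [2.3,0,-180],"angular": [0,0,0],"gripper": 1}
  ]
}}

```text
time_s: 19.0
position: [0.5284, 0.209, 0.2701]
tool_rot: [[0.091, 0.996, 0.001], [0.996, -0.091, 0.0], [0.0, 0.001, -1.0]]
ft_force: [-0.3, 1.5, 0.0]
grip_width: 0.0855
```

```bash
python3 - <<'E'
from h import *
s,p=shot('wrist','w10.png')
print(s['position'],s['ft_force'],s['time_s'])
cv2.imwrite('pics/w10z.png',cv2.resize(p['frame'][120:380,200:460],None,fx=2.3,fy=2.3,interpolation=cv2.INTER_CUBIC))
A=np.array([.520,.130]);y=np.radians(-5.3);Y=np.array([-np.sin(y),np.cos(y)])
for d in(75,80,85):
    uv=proj(p,np.r_[A+Y*d/1000,.0985],s)[0];print(d,(uv-[200,120])*2.3)
for d in(35,40,45):
    uv=proj(p,np.r_[A+Y*d/1000,.0705],s)[0];print('nose',d,(uv-[200,120])*2.3)
s,p=shot('top','t10.png')
E
```

```text
[0.52842123 0.20899417 0.27012233] [-0.3084565   1.46084883  0.0273381 ] 19.0
75 [282.33927768 218.01742581]
80 [282.35340026 204.86084098]
85 [282.36755467 191.59961853]
nose 35 [282.10837892 293.58472454]
nose 40 [282.12030584 282.19543414]
nose 45 [282.13230443 270.69727599]
```

View pics/w10z.png

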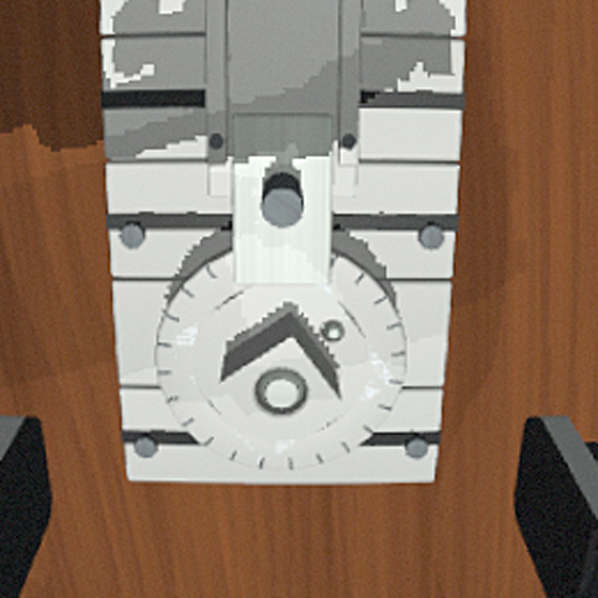

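View pics/t10.png

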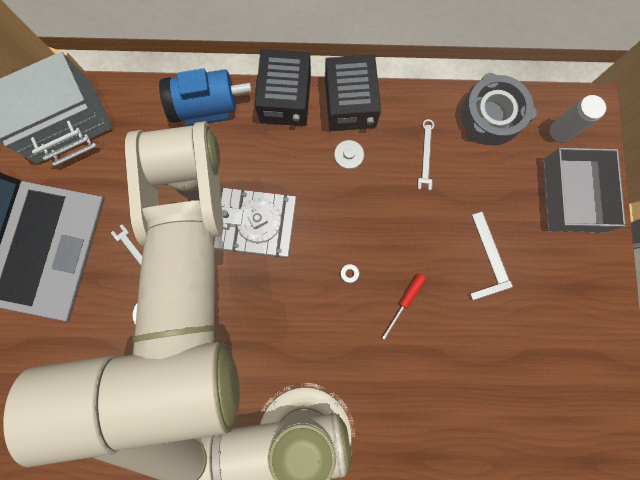

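The knob at crop (282,206) and the nose at row 283 match the 80 mm and 40 mm end-stop positions. The keeper laps the rim, the pin is in the hole, and the bystanders that show are where they were. Handing in.

```bash
python3 -c "
from rig import env
print(env.close_job())"
```

```text
the job is handed in; nothing more can be done
None
```

The index plate is on the spindle, hub up and fully home with the drive pin in its hole. The keeper is all the way in over the rim and released. I handed the job in at about 19 s of the 61 s allowed.

- **Plate home:** The pin was visible through the hole on the way down. The plate stopped at the home height (underside about 50 mm) and did not move further when pressed with about 11 N. After release, the side view showed it flat on the face.
- **Keeper in:** It stopped against about 16 N. In the last wrist picture the knob and nose sat where the end stop puts them, 80 mm and 40 mm from the axis, to within about 1 mm. The gripper was open and well clear, with about 1.5 N left on the force reading.
- **Other things on the bench:** In the last top view the flange, bearing ring, longer wrench, square and screwdriver are where they started. The tape roll, the other wrench and the dark weight were mostly or fully hidden behind the arm there. They looked undisturbed in a wrist picture taken just before I gripped the keeper knob.
- **What disagreed:** Two readings of where the plate sat in the jaws differed by about 1 mm along the tool's x, and I went between them. The shaft then pushed back with about 5 N on the way down, so I shifted about 1 mm sideways and it went on freely.

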